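# Hold the rinsed glass up to the light

### The job

The tall glass in the rotary glass dryer is to be checked for water spots. The dryer's rack turns by the bar grip on its axle and has click stops: bring the tall glass round from under the clear hood to the middle of the open bay, lift it straight up off its peg, and hold it in the air in the beam of the little spotlight, its mouth squarely facing the lens and centred on it, with about 10 cm between the lens and the glass's rim. Finish while still holding it there for your colleague to look; leave the short glasses on their pegs and do not shift the spotlight.

Things in the scene. Friction and masses are not known exactly. Their poses are not given: they have to be found in the camera images.
- dryer: rotary glass dryer, fixed: round white plinth 242 mm across, 34 mm high; on it a steel rack turns on an upright axle; round it a clear hood (radius 121 mm, flat roof, top 133 mm above the worktop), open over 130 degrees at the front. Origin on the axle at worktop height, z up; the middle of the open bay lies towards its -x. At first the tall glass is under the hood, one peg left or right of the bay
- rack (a joint): turn of the rack about its axle, rad, 0 at the start, grows anticlockwise seen from above, endless; click stops at multiples of 1.257 (72 degrees), one per peg, each putting a peg in the middle of the bay. A sprung roller holds each stop with about 0.13 N m and pulls the rack into the nearest stop when let go
- rack_grip (a point): middle of the black bar grip on top of the rack's axle, 163 mm above the worktop. The bar is 58 mm long, 14 mm thick, 34 mm high (146 to 180 mm above the worktop) and turns with the rack; this point's x axis runs along the bar, y across it, z up. At the start the bar points to the middle of the bay
- bay (a point): middle of the open bay, on the rack's plate 80 mm in front of the axle, 38 mm above the worktop; axes as the dryer's. Five rubber pegs stand 80 mm from the axle, 72 degrees apart: 37 mm across, 36 mm high, with a thin nozzle up to 42 mm above the plate; the glasses stand over them, mouth down on the plate. The peg in the bay is empty at the start
- tall_glass_center (a point): centre (half-way up) of the tall glass: straight, greenish clear, 50 mm across, 80 mm tall, wall 3 mm, solid base 8 mm thick, 0.17 kg or so; it stands mouth down, base on top. z runs from its mouth to its base (up at the start)
- tall_glass_mouth (a point): centre of the tall glass's mouth in the plane of its rim, 40 mm below the centre at the start
- tall_glass: the tall glass itself; origin at the centre of its mouth, axes as above
- short_glass_a_center (a point): centre (half-way up) of a short glass, 50 mm across, 50 mm tall, mouth down over a peg; it stands on the peg on the other side of the bay from the tall glass
- short_glass_b_center (a point): centre of a second short glass like it, on a peg at the back
- short_glass_c_center (a point): centre of a third short glass like it, on a peg at the back
- lamp: small dark steel spotlight (cordless), loose, about 0.85 kg: round foot 88 mm across with a fork; origin under the middle of the foot, z up; the beam leans over to its -x side
- lamp_head: the spotlight's head, rigid in its fork: round, 58 mm across, 72 mm long; origin at the centre of the round lit lens, about 91 mm above the worktop; its z axis is the beam, which leaves the lens upwards, leaning 0.56 rad (32 degrees) from the vertical
Things that resemble listed ones, but are neither listed nor needed, are in the scene too. Leave any orange or purple look-alike of the part that bears short_glass_a_center alone.

How it is judged (in metres and radians):
On the way, in this order (a step that is already met when the one before it is completed fails the run):
1. the rack is turned so that the tall glass stands, still on its peg, in the middle of the open bay (horizontal distance between tall_glass_mouth and bay below 0.012 m and z of tall_glass_mouth in the frame of dryer below 0.043 m and angle between tall_glass_center's own z axis and vertical below 0.1 rad), for 0.3 s.
2. the tall glass is lifted off its peg, clear of the rack, upright over the bay (z of tall_glass_mouth in the frame of dryer above 0.084 m and horizontal distance between tall_glass_mouth and bay below 0.06 m and angle between tall_glass_center's own z axis and vertical below 0.6 rad and contact force between the fingers and tall_glass above 1 N), for 0.02 s.
At the end, for the whole second after the job is handed in: The fingers hold the tall glass still in the beam, touching nothing else: mouth to the lens, rim centre 70 to 130 mm out along the beam and within 25 mm of its axis, glass axis within 0.2 rad of it. Short glasses stand over their pegs (tilt < 0.15 rad); spotlight moved < 15 mm and upright (z of tall_glass_mouth in the frame of lamp_head between 0.07 and 0.13 m and x of tall_glass_mouth in the frame of lamp_head between -0.025 and 0.025 m and y of tall_glass_mouth in the frame of lamp_head between -0.025 and 0.025 m and z of tall_glass_center in the frame of lamp_head above 0.1 m and angle between the z axis of tall_glass_center and the z axis of lamp_head, either way round below 0.2 rad and contact force between the fingers and tall_glass above 1 N and contact force between tall_glass and lamp below 0.1 N and contact force between tall_glass and dryer below 0.1 N and linear speed of tall_glass below 0.03 m/s and angular speed of tall_glass below 0.15 rad/s and distance of lamp from where it was at the start of the episode below 0.015 m and angle between lamp's own z axis and vertical below 0.05 rad and z of each of short_glass_a_center, short_glass_b_center, short_glass_c_center in the frame of dryer below 0.07 m and horizontal distance between each of short_glass_a_center, short_glass_b_center, short_glass_c_center and dryer below 0.09 m and angle between each of short_glass_a_center, short_glass_b_center, short_glass_c_center's own z axis and vertical below 0.15 rad); the arm keeps its last pose, push and grip.
It fails at once if a short glass is lifted off or tipped over (angle between any of short_glass_a_center, short_glass_b_center, short_glass_c_center's own z axis and vertical above 0.5 rad or height (world z) of any of short_glass_a_center, short_glass_b_center, short_glass_c_center above 0.1 m).
It fails at once if the spotlight is shifted or knocked over (distance of lamp from where it was at the start of the episode above 0.03 m or angle between lamp's own z axis and vertical above 0.3 rad).
It also fails if it takes over 45 s, if anything falls off the work surface, if the arm or the gripper's body presses on something with over 40 N, if the wrist force passes 120 N, or if a joint passes its speed limit or range.

### The arm

A 6-joint arm with a two-finger parallel gripper is mounted at the origin on a cart in front of the work surface, level with it; the furniture and walls round the work are solid. World frame = base frame: x ahead of the robot, y to its left, z up, the work surface at z = 0. Lengths are in m, angles in degrees, forces in N, time in s.
With the tool pointing down it reaches from about 0.375 to 0.9 m from the base axis. Payload 3.1 kg.
Tool frame: the origin (TCP) lies on the centre line of the jaws, within the pads' length; the fingertips stand 19 mm ahead of it and the grasp point (between the pads) is the TCP; z points along the fingers, y is the direction in which the jaws open and shut (so a half turn about z gives the same grasp; the last joint's range is limited). The gripper opens to 87 mm and grips with 3 to 60 N. Pads are 19 mm wide; open, the fingers measure 117 mm over their backs; the gripper's body (75 mm by 190 mm) begins 51 mm behind the grasp point.
Start: joints at [-73.367, 30.224, 82.088, -0, 67.689, -10.227], TCP at [0.282, -0.558, 0.242] pointing down, gripper open.
Joint ranges: [-176.69, 176.69], [-43.24, 126.21], [12.49, 139.97], [-82, 262], [0, 151.66], [-163.58, 163.58]. Speed limits (degrees/s): [159.86, 159.86, 180, 180, 180, 180].

### API

Orientations are given as a 3x3 rotation matrix whose columns are the frame's x, y, z axes.
In Python, from rig import bot gives the robot as it stands.
- The arm moves only by the tool carry_out, never from a script. Its argument "targets" is a list of rows, each a list of 6 numbers: the shift along the tool's x, y, z each as a share of 200 mm, from -1 to 1, then the turn, a rotation vector about the tool's x, y, z each as a share of pi/2 rad, from -1 to 1. In form: [[dx, dy, dz, ax, ay, az], ...]. A call has 1 to 20 rows; each row is the pose to reach, as a shift and turn from the pose measured when the call began, along the tool's axes at that moment; what a row does not reach only later rows make up. A row lasts 1/8 s, in which the tool goes at most 62.5 mm and 10.7 degrees, less where a joint would pass 70% of its speed; a pose out of reach is approached as far as the arm can. A call with a number of a shift or a turn outside -1 to 1 is refused whole. A call with a gripper value outside its range is refused whole. "jaw" is the gripper's target within -1 to 1 (fully open at 1, half-way at 0, shut at -1), set as the call begins (left out, the last holds). The fingers move at their own pace and stop on an object; the grip force is fixed at half the most. Time passes only in rows, so rows that repeat a pose let the fingers close. It gives the time, the measured TCP pose, the force and the opening at its end, in the units of the state.
- bot.read_state(): the state, without advancing time (a new reading comes with each control period).
- bot.capture(name): name is "scene" or "side" or "wrist"; returns the picture (400x640x3 uint8, blue, green, red); there is no depth.
- bot.camera_info(name): a dict with "camera_matrix" (3x3 intrinsics, pixels), "view" (4x4, takes a point from world to camera coordinates); the wrist camera has in their place "mount" (4x4, takes a point from camera to tool coordinates, whose origin is the TCP and whose axes are the flange's). Camera axes: x right, y down, z forward; pixel columns grow to the right and rows downward; lengths in m; the calibration is good to about 2 mm. The wrist camera is an equidistant fisheye: a pixel r from the principal point sees the ray r / f radians off the axis. A picture is of the moment at which its call begins: read the wrist's pose just before it. camera_info takes no time and is no camera call.
- bot.hand_in(): hands the job in, once; it reports no verdict.
The state is a dict: "time_s": time; "joint_positions": joint angles; "qvel": joint speeds; "tau": joint torques, N m; "position": TCP position; "tcp_rot": TCP orientation; "force": force on the tool from outside, world axes, zero at the start; "moment": the same for the moment, N m; "opening": opening from 0.0 (shut) to 1.0 (fully open).
Only numpy, scipy, OpenCV 4.12 (cv2) and the standard library are available. Lean on these libraries where they do the work, as an engineer would, in place of code of your own. Each camera call takes 0.05 s, during which the arm holds its last target.

## Working session

There is one attempt and no reset: what is moved stays moved. The work goes in short steps, Python scripts to look and compute and a tool call to move; the robot and the scene stay as the last step left them, time stands still between calls to the robot, and variables do not carry over. Pictures are saved under pics/ and viewed, and the job is handed in when it is done.

Besides the shell and the picture viewer there is one more tool, called as name(argument=value, ...), one argument or row to a line, values as JSON. carry_out: Moves the arm, as the interface text tells. Shift numbers are shares of 200 mm and turn numbers shares of pi/2 rad, none past 1 either way. Its arguments: {"type":"object","properties":{"targets":{"type":"array"},"jaw":{"type":"number"}},"required":["targets"]}

```bash
mkdir -p pics; ls; python3 - <<'E'
from rig import bot
import cv2,numpy as np
np.set_printoptions(suppress=True,precision=4)
for n in("scene","side","wrist"):
    cv2.imwrite(f"pics/{n}0.png",bot.capture(n)); print(n,bot.camera_info(n))
print(bot.read_state())
E
```

```text
pics
scene {'camera_matrix': array([[370.3853,   0.    , 324.3618],
       [  0.    , 370.3853, 192.1462],
       [  0.    ,   0.    ,   1.    ]]), 'view': array([[-0.7064, -0.7074, -0.0226,  0.3992],
       [-0.2908,  0.3192, -0.902 ,  0.2777],
       [ 0.6453, -0.6306, -0.4312,  0.5464],
       [ 0.    ,  0.    ,  0.    ,  1.    ]])}
side {'camera_matrix': array([[492.0994,   0.    , 318.4303],
       [  0.    , 492.0994, 200.3746],
       [  0.    ,   0.    ,   1.    ]]), 'view': array([[-0.1334, -0.991 ,  0.0137,  0.0687],
       [-0.574 ,  0.0659, -0.8162,  0.4042],
       [ 0.808 , -0.1167, -0.5776,  0.8213],
       [ 0.    ,  0.    ,  0.    ,  1.    ]])}
wrist {'camera_matrix': array([[309.7069,   0.    , 317.3855],
       [  0.    , 309.7069, 194.1868],
       [  0.    ,   0.    ,   1.    ]]), 'mount': array([[-0.0007, -0.9674, -0.2534,  0.069 ],
       [ 1.    , -0.0007,  0.0001, -0.0004],
       [-0.0003, -0.2534,  0.9674, -0.1429],
       [ 0.    ,  0.    ,  0.    ,  1.    ]])}
{'time_s': 0.15, 'joint_positions': array([-73.3667,  30.2671,  82.14  ,  -0.0008,  67.6895, -10.227 ]), 'qvel': array([ 0.0056, -0.1131, -0.2147, -0.0514, -0.0876, -0.0248]), 'tau': array([  0.0004, -44.0432, -17.6842,   0.0634,   0.0552,  -0.0001]), 'position': array([ 0.2823, -0.557 ,  0.2408]), 'tcp_rot': array([[ 0.8921,  0.4518, -0.0005],
       [ 0.4518, -0.8921,  0.0016],
       [ 0.0003, -0.0017, -1.    ]]), 'force': array([0.0064, 0.3194, 1.1973]), 'moment': array([-0.0053, -0.0235, -0.0084]), 'opening': 0.9958788078520348}
```

View pics/scene0.png

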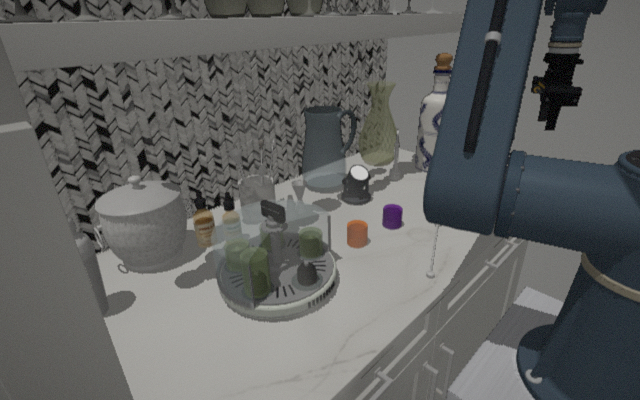

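View pics/side0.png

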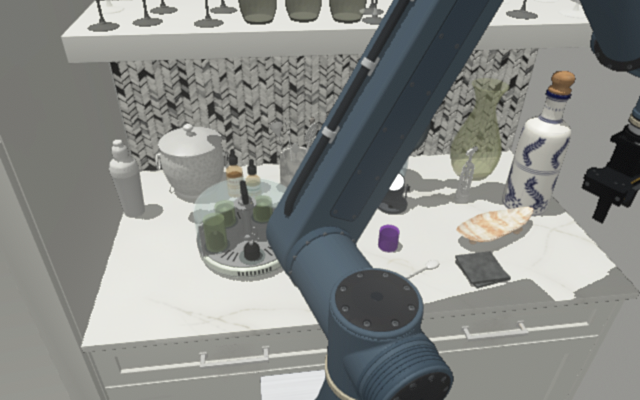

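View pics/wrist0.png

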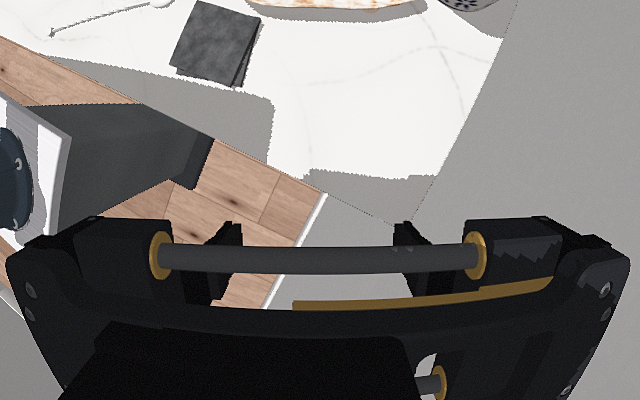

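```bash
python3 - <<'E'
import cv2,numpy as np
a=cv2.imread("pics/scene0.png")[170:325,190:410]; cv2.imwrite("pics/c1.png",cv2.resize(a,None,fx=3.6,fy=3.6,interpolation=2)[:, :800])
a=cv2.imread("pics/side0.png")[140:285,180:420]; cv2.imwrite("pics/c2.png",cv2.resize(a,None,fx=3.3,fy=3.3,interpolation=2))
E
```

```text
(no output)
```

View pics/c1.png

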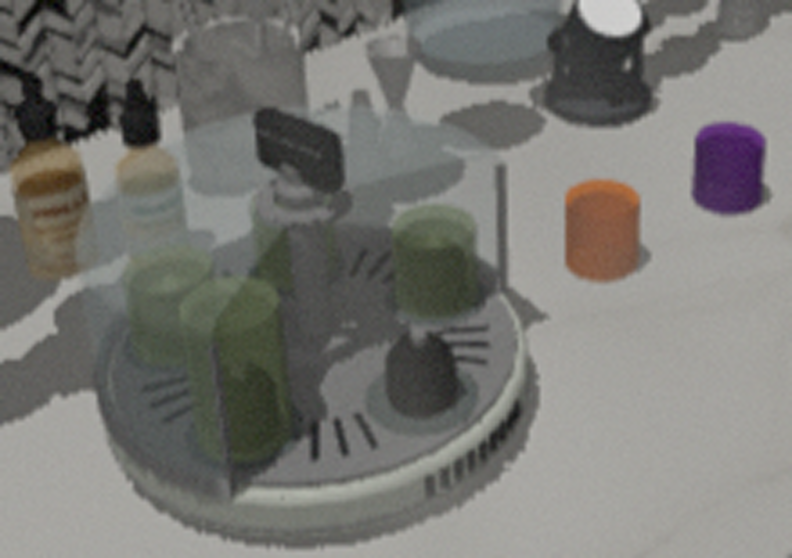

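View pics/c2.png

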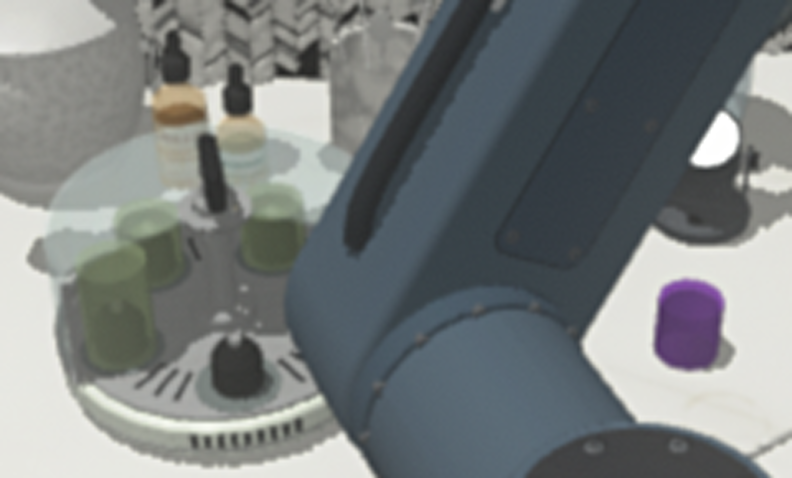

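```bash
cat > h.py <<'E'
import numpy as np,cv2
from rig import bot
np.set_printoptions(suppress=True,precision=4)
def ray(n,uv,st=None):
    c=bot.camera_info(n);K=c["camera_matrix"]
    x=(uv[0]-K[0,2])/K[0,0];y=(uv[1]-K[1,2])/K[1,1]
    if n=="wrist":
        r=np.hypot(x,y);d=np.array([x/r*np.sin(r),y/r*np.sin(r),np.cos(r)]) if r>0 else np.array([0,0,1.])
        M=c["mount"];R=np.array(st["tcp_rot"]);p=np.array(st["position"])
        return R@M[:3,3]+p, R@M[:3,:3]@d
    V=c["view"];R=V[:3,:3]
    d=np.array([x,y,1]);d/=np.linalg.norm(d)
    return -R.T@V[:3,3], R.T@d
def onz(r,z): o,d=r; return o+d*(z-o[2])/d[2]
def tri(rays):
    A=0;b=0
    for o,d in rays:
        P=np.eye(3)-np.outer(d,d);A=A+P;b=b+P@o
    p=np.linalg.solve(A,b)
    return p,[np.linalg.norm((np.eye(3)-np.outer(d,d))@(p-o)) for o,d in rays]
def proj(n,p,st=None):
    c=bot.camera_info(n);K=c["camera_matrix"]
    if n=="wrist":
        M=c["mount"];q=np.array(st["tcp_rot"]).T@(np.array(p)-st["position"]);q=M[:3,:3].T@(q-M[:3,3])
        t=np.arctan2(np.hypot(q[0],q[1]),q[2]);a=np.arctan2(q[1],q[0])
        return np.array([K[0,2]+K[0,0]*t*np.cos(a),K[1,2]+K[1,1]*t*np.sin(a)])
    q=c["view"][:3,:3]@p+c["view"][:3,3];return np.array([K[0,2]+K[0,0]*q[0]/q[2],K[1,2]+K[1,1]*q[1]/q[2]])
E
python3 - <<'E'
from h import *
s=lambda x,y:ray("scene",(x/3.6+190,y/3.6+170)); d=lambda x,y:ray("side",(x/3.3+180,y/3.3+140))
for n,a,b,z in (("nozzle",(420,325),(237,338),.08),("bar",(298,150),(211,172),.163),("tallbase",(230,298),(111,262),.118),("lens",(611,13),(715,138),.091),("shortA",(434,222),(275,200),.088)):
    print(n,tri([s(*a),d(*b)]),onz(s(*a),z),onz(d(*b),z))
print([onz(s(*p),.18) for p in((262,108),(343,150))],onz(s(598,105),0))
E
```

```text
nozzle (array([0.4462, 0.1629, 0.0786]), [np.float64(0.000763761565209095), np.float64(0.0007637615652091574)]) [0.4459 0.1636 0.08  ] [0.4434 0.1629 0.08  ]
bar (array([0.5267, 0.1737, 0.16  ]), [np.float64(0.001815840410381771), np.float64(0.0018158404103816512)]) [0.5188 0.1785 0.163 ] [0.5255 0.1736 0.163 ]
tallbase (array([0.4923, 0.246 , 0.1163]), [np.float64(0.0003940968628924052), np.float64(0.00039409686289234214)]) [0.4907 0.2471 0.118 ] [0.4893 0.2457 0.118 ]
lens (array([ 0.6487, -0.2299,  0.0792]), [np.float64(0.002134048059798851), np.float64(0.00213404805979894)]) [ 0.6268 -0.205   0.091 ] [ 0.635  -0.2248  0.091 ]
shortA (array([0.4756, 0.1334, 0.1424]), [np.float64(0.023310361495653367), np.float64(0.023310361495653367)]) [0.5054 0.0975 0.088 ] [0.5931 0.1302 0.088 ]
[array([0.5441, 0.1811, 0.18  ]), array([0.4762, 0.1817, 0.18  ])] [ 0.6471 -0.2151  0.    ]
```

The lookalikes are the orange tumbler (357,234) and purple tumbler (392,216), plus the short green glasses at about (237,255), (272,238) and (311,242). The tall greenish glass at (257,270) is the target. It is the only full-height one, and it is one peg from the empty bay peg at (307,272). The lamp's lens is at (360,174). Next I'll move above the lamp for a closer look.

```bash
cat >> h.py <<'E'
from scipy.spatial.transform import Rotation as Ro
def down(yaw):
    c,s=np.cos(np.radians(yaw)),np.sin(np.radians(yaw))
    return np.array([[c,s,0],[s,-c,0],[0,0,-1.]])
def to(p,R):
    st=bot.read_state();T=np.array(st["tcp_rot"])
    d=T.T@(np.array(p)-st["position"])/.2
    w=Ro.from_matrix(T.T@R).as_rotvec()
    print("t",st["time_s"],"shift",d,"turn",w/(np.pi/2),"deg",np.degrees(np.linalg.norm(w)))
E
python3 -c "
from h import *
to((.42,-.38,.3),down(18)); to((.48,-.2,.3),down(9))"
```

```text
t 0.15 shift [ 1.0144 -0.479  -0.295 ] turn [-0.0011 -0.0001  0.0985] deg 8.861115498749456
t 0.15 shift [ 1.6887 -1.1463 -0.2937] turn [-0.0011 -0.      0.1985] deg 17.86084944116544
```

carry_out(
  targets=[
    [0.33,-0.16,-0.1,0,0,0.03],
    [0.66,-0.32,-0.2,0,0,0.06],
    [1,-0.48,-0.3,0,0,0.1],
    [1,-0.48,-0.3,0,0,0.1],
  ],
  jaw=1,
)

```text
time_s: 0.65
position: [0.4186, -0.3788, 0.3016]
tcp_rot: [[0.951, 0.308, -0.0], [0.308, -0.951, 0.002], [0.0, -0.002, -1.0]]
force: [0.2, 0.5, 0.8]
opening: 0.998
```

```bash
python3 -c "
from h import *
to((.48,-.22,.3),down(9))"
```

```text
t 0.65 shift [ 0.5366 -0.6608  0.0094] turn [-0.0012 -0.0002  0.0992] deg 8.924485594658279
```

carry_out(
  targets=[
    [0.27,-0.33,0,0,0,0.05],
    [0.54,-0.66,0,0,0,0.1],
    [0.54,-0.66,0,0,0,0.1],
    [0.54,-0.66,0,0,0,0.1],
  ],
)

```text
time_s: 1.15
position: [0.4811, -0.2165, 0.3017]
tcp_rot: [[0.987, 0.16, -0.001], [0.16, -0.987, 0.003], [-0.0, -0.003, -1.0]]
force: [-0.8, 0.1, -1.3]
opening: 1.001
```

```bash
python3 -c "
from h import *
st=bot.read_state()
cv2.imwrite('pics/w1.png',bot.capture('wrist'));cv2.imwrite('pics/s1.png',bot.capture('side'));cv2.imwrite('pics/sc1.png',bot.capture('scene'))
import pickle;pickle.dump(st,open('w1.pkl','wb'));print(st['position'])
print(proj('wrist',(.645,-.217,.085),st))"
```

```text
[ 0.4811 -0.2165  0.3017]
[341.4608  36.811 ]
```

View pics/w1.png

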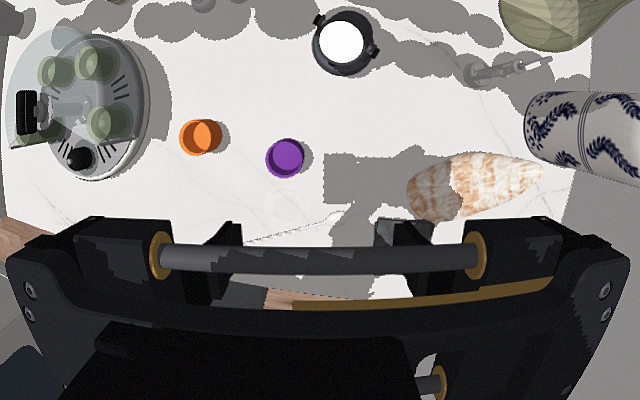

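View pics/s1.png

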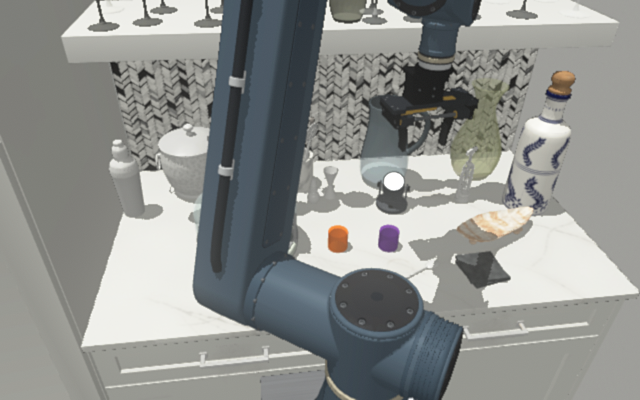

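View pics/sc1.png

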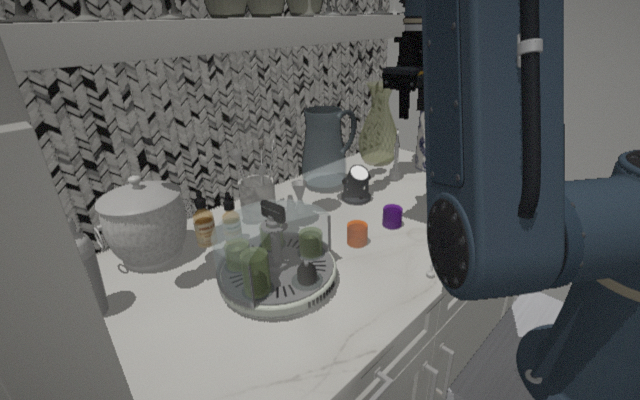

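```bash
python3 - <<'E'
from h import *
import pickle
st=pickle.load(open('w1.pkl','rb'))
w=cv2.imread('pics/w1.png');s=cv2.imread('pics/s1.png');c=cv2.imread('pics/sc1.png')
def lens(im,x0,y0,x1,y1,sm):
    m=(im[y0:y1,x0:x1].min(2)>243).astype('uint8')
    n,l,stt,ce=cv2.connectedComponentsWithStats(m)
    cx,cy=sm[0]-x0,sm[1]-y0;i=l[cy,cx];print(i,stt[i]);
    co,_=cv2.findContours((l==i).astype('uint8'),0,1);e=cv2.fitEllipse(co[0]);print("ell",e[0][0]+x0,e[0][1]+y0,e[1],e[2])
    return ce[i]+[x0,y0]
L=[lens(w,305,0,385,80,(342,42)),lens(s,370,165,415,215,(394,182)),lens(c,335,155,380,205,(360,174))]
print(L)
r=[ray('wrist',L[0],st),ray('side',L[1]),ray('scene',L[2])]
print(tri(r),[tri([r[i],r[j]])[0] for i,j in((0,1),(0,2),(1,2))])
out=[cv2.resize(w[0:85,295:395],(400,340),interpolation=2),cv2.resize(s[160:220,350:440],(400,267),interpolation=2),cv2.resize(c[155:210,330:390],(400,367),interpolation=2)]
out=[cv2.copyMakeBorder(o,0,400-o.shape[0],0,0,0) for o in out]
cv2.imwrite('pics/l1.png',np.hstack(out[:2]));cv2.imwrite('pics/l2.png',out[2])
cv2.imwrite('pics/d1.png',cv2.resize(w[20:190,0:180],None,fx=3.3,fy=3.3,interpolation=2))
E
```

```text
16 [  15   21   43   42 1413]
ell 340.74039459228516 41.37193298339844 (39.9604606628418, 43.167808532714844) 117.2191390991211
1 [ 15   8  18  17 250]
ell 393.34886932373047 180.93975448608398 (16.143442153930664, 17.822948455810547) 90.90699768066406
0 [   0    0   45   50 2250]
ell 357.0 179.5 (51.73298263549805, 58.39434051513672) 0.0
[array([340.7374,  41.3751]), array([393.344, 180.936]), array([357. , 179.5])]
(array([ 0.6458, -0.2173,  0.0739]), [np.float64(0.0036246292671268895), np.float64(0.011636776421662786), np.float64(0.009701351842589783)]) [array([ 0.6374, -0.2165,  0.0928]), array([ 0.6455, -0.2172,  0.0633]), array([ 0.6586, -0.2249,  0.0669])]
```

View pics/l1.png

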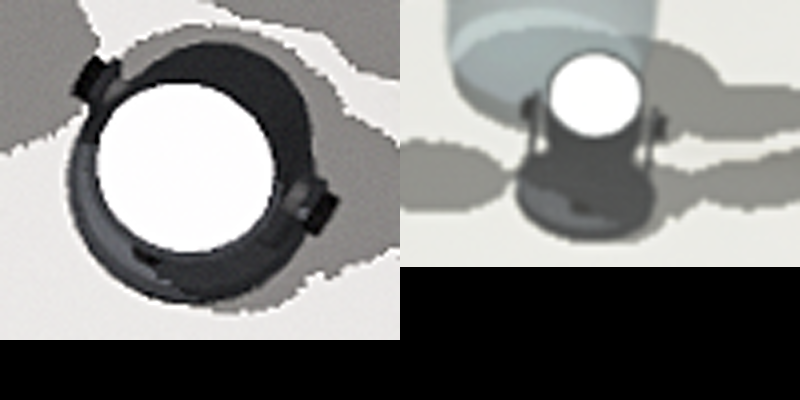

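View pics/l2.png

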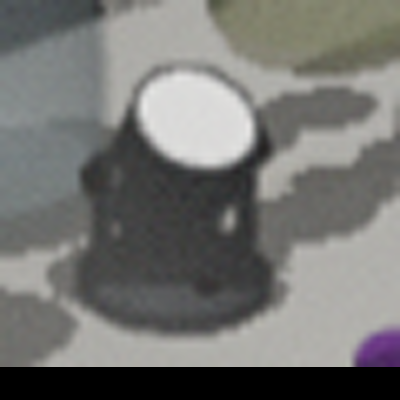

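View pics/d1.png

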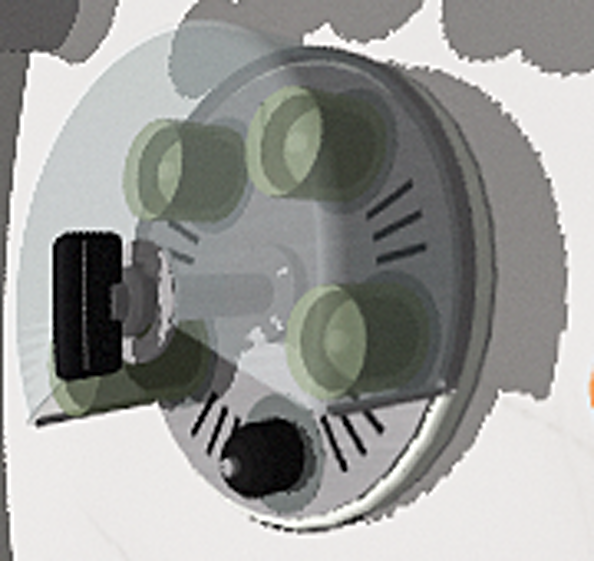

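```bash
python3 - <<'E'
from h import *
import pickle
st=pickle.load(open('w1.pkl','rb'))
c=cv2.imread('pics/sc1.png')
m=(c.min(2)>200).astype('uint8')[155:190,340:378]
n,l,s,ce=cv2.connectedComponentsWithStats(m);i=l[18,19];print(s[i],ce[i]+[340,155])
cv=ce[i]+[340,155]
r=[ray('wrist',(340.74,41.37),st),ray('side',(393.34,180.94)),ray('scene',cv)]
P,_=tri(r);print(P,_,[tri([r[i],r[j]])[0] for i,j in((0,1),(0,2),(1,2))],[onz(q,.091) for q in r])
pv=[tri([ray('wrist',a,st),ray('side',b)]) for a,b in (((319.3,20),(379.3,184.3)),((375,51.8),(407.8,188.6)))]
print(pv);d=pv[1][0]-pv[0][0];print(d,np.degrees(np.arctan2(d[0],-d[1])))
a=[onz(ray('wrist',q,st),.068) for q in((319.3,20),(375,51.8))];d=a[1]-a[0];print(a,np.degrees(np.arctan2(d[0],-d[1])))
# dryer
W=lambda x,y:ray('wrist',(x/3.3,y/3.3+20),st)
S=lambda x,y:ray("scene",(x/3.6+190,y/3.6+170))
print("nozzle",onz(W(230,466),.08),tri([W(230,466),S(420,325)]))
print("bartop",onz(W(72,305),.18))
print("baytop ends",onz(W(72,232),.18),onz(W(72,380),.18))
E
```

```text
[ 11  11  17  13 163] [358.8834 172.319 ]
[ 0.6391 -0.2166  0.0895] [np.float64(0.0009735372569217894), np.float64(0.0018782257854741632), np.float64(0.0015428070748397362)] [array([ 0.6375, -0.2165,  0.0927]), array([ 0.639 , -0.2167,  0.0878]), array([ 0.6415, -0.2178,  0.0883])] [array([ 0.6378, -0.2169,  0.091 ]), array([ 0.6402, -0.2171,  0.091 ]), array([ 0.6347, -0.2106,  0.091 ])]
[(array([ 0.6679, -0.1876,  0.0644]), [np.float64(6.211086429677658e-05), np.float64(6.211086429679359e-05)]), (array([ 0.64  , -0.2608,  0.0632]), [np.float64(0.0005988865927971661), np.float64(0.0005988865927970752)])]
[-0.0279 -0.0731 -0.0012] -20.848830137206956
[array([ 0.6667, -0.1877,  0.068 ]), array([ 0.6387, -0.2606,  0.068 ])] -21.058491538295975
nozzle [0.4453 0.1612 0.08  ] (array([0.4457, 0.1627, 0.0793]), [np.float64(0.0008798184629798837), np.float64(0.0008798184629799546)])
bartop [0.5249 0.1607 0.18  ]
baytop ends [0.5525 0.164  0.18  ] [0.4965 0.1595 0.18  ]
```

```bash
python3 -c "
from h import *
to((.43,.165,.3),down(8.6))"
```

```text
t 1.3 shift [ 0.049  -1.9439  0.0115] turn [-0.0008  0.0001  0.0036] deg 0.32877809514875384
```

carry_out(
  targets=[
    [0.0,-0.3,0,0,0,0],
    [0.0,-0.6,0,0,0,0],
    [0.0,-0.9,0,0,0,0],
    [0.0,-1,0,0,0,0],
  ],
)

```text
time_s: 1.8
position: [0.4484, -0.0218, 0.3019]
tcp_rot: [[0.988, 0.155, -0.001], [0.155, -0.988, 0.002], [-0.001, -0.002, -1.0]]
force: [0.6, -0.1, -0.9]
opening: 0.998
```

carry_out(
  targets=[
    [0.02,-0.3,0,0,0,0],
    [0.04,-0.6,0,0,0,0],
    [0.05,-0.9,0,0,0,0],
    [0.05,-0.95,0,0,0,0],
    [0.05,-0.95,0,0,0,0],
  ],
)

```text
time_s: 2.42
position: [0.4292, 0.1667, 0.3022]
tcp_rot: [[0.988, 0.155, -0.001], [0.155, -0.988, 0.001], [-0.001, -0.001, -1.0]]
force: [0.8, -1.2, -0.0]
opening: 0.998
```

```bash
python3 -c "
from h import *
st=bot.read_state()
cv2.imwrite('pics/w2.png',bot.capture('wrist'))
import pickle;pickle.dump(st,open('w2.pkl','wb'));print(st['position'],st['tcp_rot'])
"
```

```text
[0.4292 0.1667 0.3022] [[ 0.9879  0.1553 -0.0014]
 [ 0.1553 -0.9879  0.001 ]
 [-0.0012 -0.0012 -1.    ]]
```

View pics/w2.png

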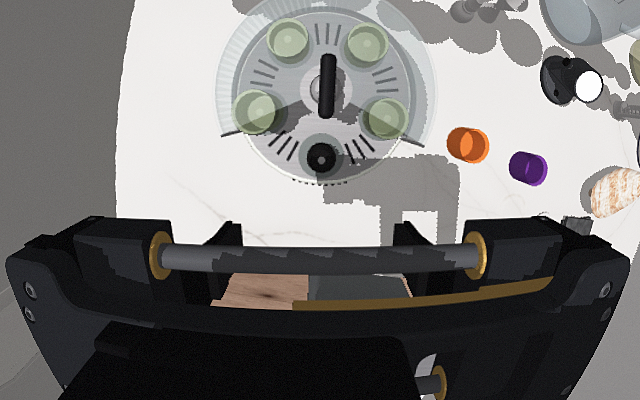

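```bash
python3 - <<'E'
from h import *
import pickle
st=pickle.load(open('w2.pkl','rb'))
w=cv2.imread('pics/w2.png')
m=(w.max(2)<60).astype('uint8');m[200:]=0
n,l,s,ce=cv2.connectedComponentsWithStats(m)
for i in range(1,n):
    if s[i][4]>80 and 290<ce[i][0]<350:
        co,_=cv2.findContours((l==i).astype('uint8'),0,1);print(s[i],ce[i],cv2.minAreaRect(co[0]))
cv2.imwrite('pics/d2.png',cv2.resize(w[0:200,210:440],None,fx=3.4,fy=3,interpolation=2))
cv2.imwrite('pics/d2.png',cv2.resize(w[0:190,210:440],None,fx=3.1,fy=3.1,interpolation=2))
E
```

```text
[318  53  19  66 981] [326.8767  85.894 ] ((326.71319580078125, 85.59622955322266), (16.332395553588867, 65.06896209716797), 2.4895529747009277)
[307 143  29  31 665] [321.2947 157.3805] ((321.0, 158.0), (30.0, 28.0), 90.0)
```

View pics/d2.png

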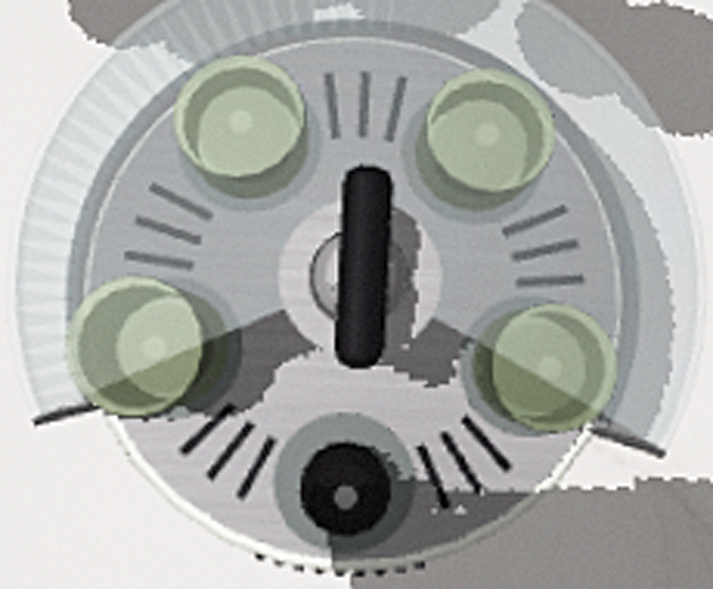

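```bash
python3 - <<'E'
from h import *
import pickle
st=pickle.load(open('w2.pkl','rb'))
W=lambda x,y,z:onz(ray('wrist',(x/3.1+210,y/3.1),st),z)
a,b=W(370,166,.18),W(359,367,.18);print(a,b,(a+b)/2,np.linalg.norm(a-b),np.degrees(np.arctan2(*(a-b)[1::-1])))
n=W(345,497,.08);ax=(a+b)/2;d=ax-n;print(n,np.hypot(*d[:2]),np.degrees(np.arctan2(d[1],d[0])))
t=W(155,347,.11);print('tall',t,np.linalg.norm((t-ax)[:2]), np.degrees(np.arctan2(*(t-ax)[1::-1])))
p=np.array([.525,.174,.168]);to(p+[0,0,.05],down(8.6));to(p,down(8.6))
E
```

```text
[0.5511 0.1761 0.18  ] [0.4952 0.1703 0.18  ] [0.5231 0.1732 0.18  ] 0.05629078248349276 5.886670835451183
[0.4443 0.1649 0.08  ] 0.07930408206041505 5.969106801336164
tall [0.4915 0.2398 0.11  ] 0.07377477835406494 115.43909763031722
t 2.475 shift [0.4789 0.0349 0.4206] turn [-0.0007  0.0007  0.0028] deg 0.27159531224489253
t 2.475 shift [0.4792 0.0352 0.6706] turn [-0.0007  0.0007  0.0028] deg 0.27159531224489253
```

carry_out(
  targets=[
    [0.24,0.02,0.2,0,0,0.03],
    [0.475,0.035,0.4,0,0,0.03],
    [0.475,0.035,0.4,0,0,0.03],
    [0.475,0.035,0.55,0,0,0.03],
    [0.475,0.035,0.67,0,0,0.03],
    [0.475,0.035,0.67,0,0,0.03],
  ],
  jaw=0,
)

```text
time_s: 3.22
position: [0.5228, 0.1721, 0.1678]
tcp_rot: [[0.994, 0.105, -0.005], [0.105, -0.994, 0.0], [-0.005, -0.001, -1.0]]
force: [-0.4, -1.3, 0.0]
opening: 0.512
```

carry_out(
  targets=[
    [0,0,0,0,0,0],
    [0,0,0,0,0,0],
    [0,0,0,0,0,0],
    [0,0,0,0,0,0],
  ],
  jaw=-1,
)

```text
time_s: 3.72
position: [0.5232, 0.1732, 0.1688]
tcp_rot: [[0.995, 0.104, -0.003], [0.104, -0.995, 0.003], [-0.003, -0.003, -1.0]]
force: [-1.4, 4.8, 4.3]
opening: 0.21
```

carry_out(
  targets=[
    [0,0,0,0,0,0],
    [0,0,0,0,0,0],
    [0,0,0,0,0,0],
  ],
)

```text
time_s: 4.1
position: [0.5232, 0.1733, 0.1689]
tcp_rot: [[0.995, 0.104, -0.003], [0.104, -0.995, 0.003], [-0.003, -0.003, -1.0]]
force: [0.1, 1.9, 2.4]
opening: 0.205
```

```bash
python3 -c "
from h import *
cv2.imwrite('pics/sc2.png',bot.capture('scene')[150:330,180:400].repeat(3,0).repeat(3,1));print(bot.read_state()['moment'])
"
```

```text
[0.3532 0.071  0.019 ]
```

View pics/sc2.png

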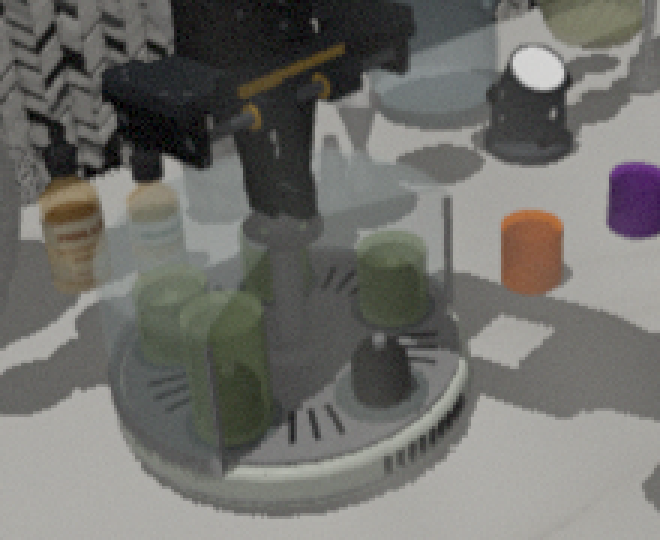

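carry_out(
  targets=[
    [0,0,0,0,0,-0.08],
    [0,0,0,0,0,-0.16],
    [0,0,0,0,0,-0.24],
    [0,0,0,0,0,-0.32],
    [0,0,0,0,0,-0.4],
    [0,0,0,0,0,-0.48],
    [0,0,0,0,0,-0.56],
    [0,0,0,0,0,-0.64],
    [0,0,0,0,0,-0.72],
    [0,0,0,0,0,-0.8],
    [0,0,0,0,0,-0.8],
    [0,0,0,0,0,-0.8],
    [0,0,0,0,0,-0.8],
  ],
)

```text
time_s: 5.78
position: [0.5239, 0.1726, 0.1689]
tcp_rot: [[0.209, 0.978, -0.002], [0.978, -0.209, 0.001], [0.001, -0.002, -1.0]]
force: [2.4, -3.9, -0.0]
opening: 0.205
```

```bash
python3 -c "
from h import *
cv2.imwrite('pics/sc3.png',bot.capture('scene')[150:330,180:400].repeat(3,0).repeat(3,1));print(bot.read_state()['moment'],bot.read_state()['joint_positions'])
"
```

```text
[-0.699  -0.5185 -0.0456] [ 6.5775 30.2592 96.7069  0.1139 53.1166 18.5438]
```

View pics/sc3.png

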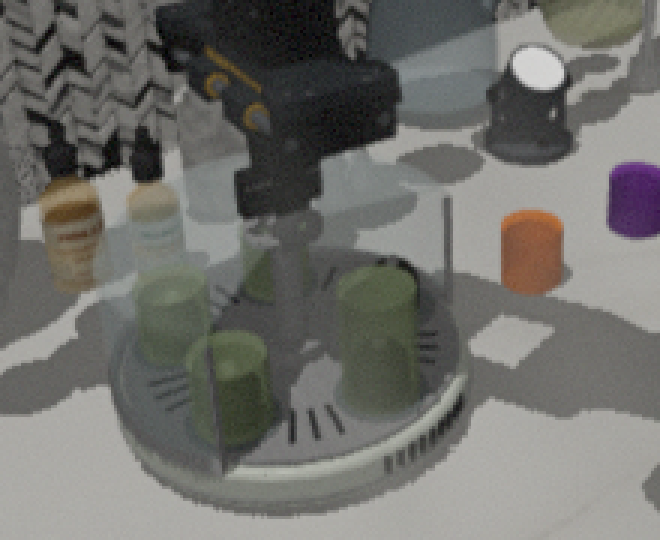

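carry_out(
  targets=[
    [0,0,0,0,0,0],
    [0,0,0,0,0,0],
    [0,0,0,0,0,0],
    [0,0,-0.15,0,0,0],
    [0,0,-0.3,0,0,0.0],
    [0,0,-0.45,0,0,0.1],
    [0,0,-0.6,0,0,0.2],
    [0,0,-0.6,0,0,0.3],
    [0,0,-0.6,0,0,0.4],
    [0,0,-0.6,0,0,0.5],
    [0,0,-0.6,0,0,0.6],
    [0,0,-0.6,0,0,0.7],
    [0,0,-0.6,0,0,0.8],
    [0,0,-0.6,0,0,0.8],
  ],
  jaw=1,
)

```text
time_s: 7.58
position: [0.5236, 0.1727, 0.2887]
tcp_rot: [[0.994, 0.106, -0.003], [0.106, -0.994, 0.002], [-0.002, -0.002, -1.0]]
force: [0.4, 0.6, 0.7]
opening: 0.999
```

```bash
python3 -c "
from h import *
to((.41,.165,.3),down(7))"
```

```text
t 7.575 shift [-0.569 -0.022 -0.055] turn [-0.0013  0.0015 -0.0102] deg 0.9364603561063239
```

carry_out(
  targets=[
    [-0.25,0,0,0,0,0],
    [-0.5,0,0,0,0,0],
    [-0.65,0,0,0,0,0],
    [-0.65,0,0,0,0,0],
    [-0.65,0,0,0,0,0],
  ],
)

```text
time_s: 8.2
position: [0.3957, 0.1591, 0.2895]
tcp_rot: [[0.994, 0.107, -0.0], [0.107, -0.994, 0.002], [-0.0, -0.002, -1.0]]
force: [0.2, -0.0, -0.5]
opening: 0.997
```

```bash
python3 -c "
from h import *
st=bot.read_state()
im=bot.capture('wrist');cv2.imwrite('pics/w3.png',im);cv2.imwrite('pics/w3c.png',cv2.resize(im[0:220,210:440],None,fx=2.7,fy=2.7,interpolation=2))
import pickle;pickle.dump(st,open('w3.pkl','wb'));print(st['position'],st['tcp_rot'],proj('wrist',(.444,.165,.118),st))
"
```

```text
[0.3957 0.1591 0.2895] [[ 0.9942  0.1072 -0.0002]
 [ 0.1072 -0.9942  0.0021]
 [-0.     -0.0021 -1.    ]] [317.3932 134.6832]
```

View pics/w3c.png

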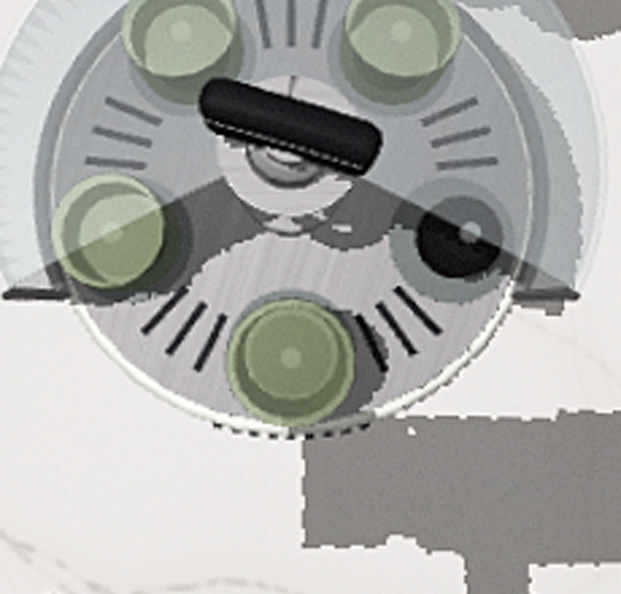

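```bash
python3 -c "
from h import *
to((.444,.1645,.2),down(6));to((.444,.1645,.097),down(6))"
```

```text
t 8.25 shift [ 0.2418 -0.0001  0.447 ] turn [-0.0014  0.0002  0.0014] deg 0.17762599805850235
t 8.25 shift [0.242 0.001 0.962] turn [-0.0014  0.0002  0.0014] deg 0.17762599805850235
```

carry_out(
  targets=[
    [0.24,0,0.2,0,0,0],
    [0.24,0,0.45,0,0,0],
    [0.24,0,0.45,0,0,0],
    [0.24,0,0.6,0,0,0],
    [0.24,0,0.75,0,0,0],
    [0.24,0,0.9,0,0,0],
    [0.24,0,0.96,0,0,0],
    [0.24,0,0.96,0,0,0],
  ],
)

```text
time_s: 9.25
position: [0.4443, 0.1647, 0.0979]
tcp_rot: [[0.994, 0.107, 0.0], [0.107, -0.994, 0.002], [0.0, -0.002, -1.0]]
force: [0.1, -0.3, -0.6]
opening: 1.004
```

carry_out(
  targets=[
    [0,0,0,0,0,0],
    [0,0,0,0,0,0],
    [0,0,0,0,0,0],
    [0,0,0,0,0,0],
    [0,0,0,0,0,0],
    [0,0,0,0,0,0],
  ],
  jaw=-1,
)

```text
time_s: 10.0
position: [0.4443, 0.1648, 0.0981]
tcp_rot: [[0.994, 0.107, 0.0], [0.107, -0.994, 0.002], [0.0, -0.002, -1.0]]
force: [-0.1, -0.4, 2.9]
opening: 0.563
```

```bash
python3 -c "
from h import *
cv2.imwrite('pics/sc4.png',bot.capture('scene')[150:330,180:400].repeat(3,0).repeat(3,1))
"
```

```text
(no output)
```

View pics/sc4.png

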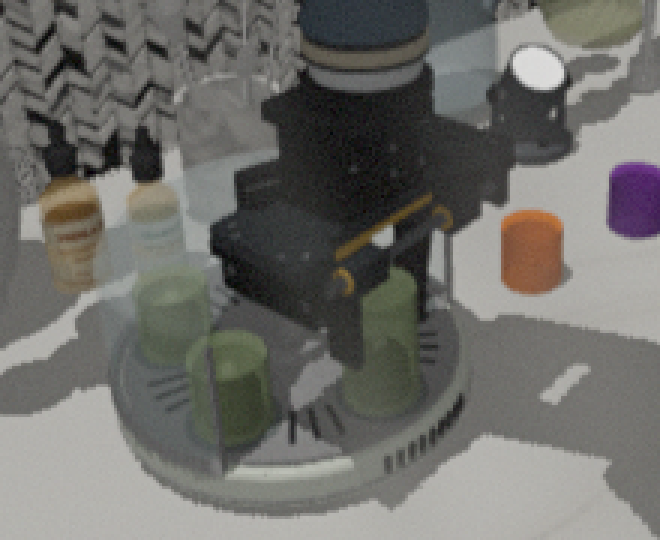

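carry_out(
  targets=[
    [0,0,-0.05,0,0,0],
    [0,0,-0.15,0,0,0],
    [0,0,-0.25,0,0,0],
    [0,0,-0.35,0,0,0],
    [0,0,-0.5,0,0,0],
    [0,0,-0.65,0,0,0],
    [0,0,-0.8,0,0,0],
    [0,0,-0.9,0,0,0],
    [0,0,-0.9,0,0,0],
  ],
)

```text
time_s: 11.18
position: [0.4449, 0.1645, 0.2795]
tcp_rot: [[0.994, 0.107, 0.004], [0.107, -0.994, 0.003], [0.004, -0.002, -1.0]]
force: [-0.2, -0.2, -0.8]
opening: 0.56
```

```bash
python3 -c "
from h import *
cv2.imwrite('pics/sc5.png',bot.capture('scene')[110:330,180:440].repeat(3,0).repeat(3,1)[:600])
to((.45,0,.29),down(-5))
"
```

```text
t 11.225 shift [-0.058   0.8201 -0.0602] turn [-0.0014 -0.0006  0.1238] deg 11.140651503822246
```

View pics/sc5.png

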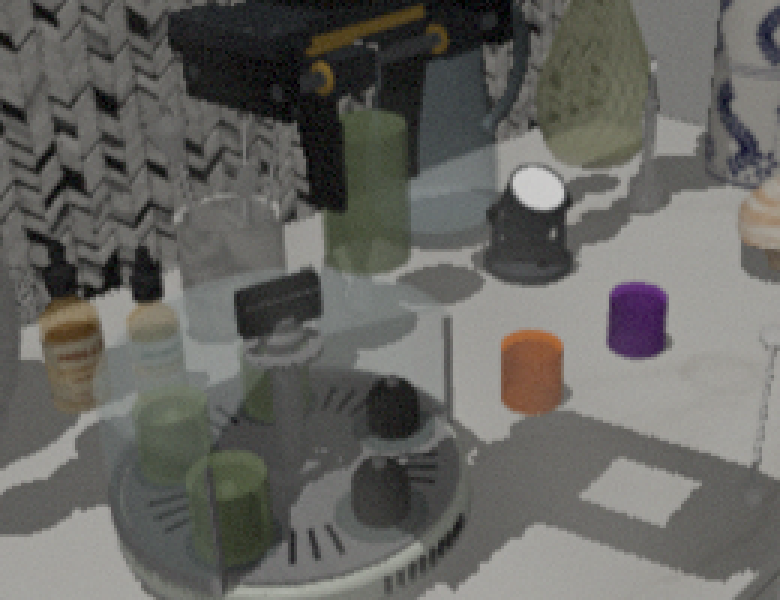

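```bash
cat >> h.py <<'E'
LENS=np.array([.638,-.217,.091])
def tilt(az,t):
    c,s=np.cos(az),np.sin(az);st,ct=np.sin(t),np.cos(t)
    z=np.array([st*c,st*s,-ct]);x=np.array([ct*c,ct*s,st]);return np.column_stack([x,np.cross(z,x),z])
RF=tilt(np.radians(-20.9),.56);B=-RF[:,2]
E
python3 -c "
from h import *
to((.46,.0,.29),down(-5));to((.50,-.12,.29),down(-15));print(LENS+.16*B,LENS+.22*B)"
```

```text
t 11.225 shift [-0.0083  0.8254 -0.0602] turn [-0.0014 -0.0006  0.1238] deg 11.140651503822246
t 11.225 shift [ 0.1264  1.4434 -0.0613] turn [-0.0015 -0.0005  0.2349] deg 21.14023576736402
[ 0.5586 -0.1867  0.2266] [ 0.5288 -0.1753  0.2774]
```

carry_out(
  targets=[
    [0,0.1,-0.02,0,0,0.02],
    [0,0.25,-0.04,0,0,0.04],
    [-0.02,0.4,-0.05,0,0,0.06],
    [-0.02,0.55,-0.06,0,0,0.08],
    [-0.02,0.7,-0.06,0,0,0.1],
    [-0.02,0.8,-0.06,0,0,0.12],
    [-0.02,0.8,-0.06,0,0,0.12],
  ],
)

```text
time_s: 12.1
position: [0.4564, 0.0039, 0.2886]
tcp_rot: [[0.997, -0.084, -0.002], [-0.084, -0.996, 0.003], [-0.002, -0.003, -1.0]]
force: [-1.1, -0.2, -2.3]
opening: 0.563
```

```bash
python3 -c "
from h import *
to(LENS+.24*B,RF)"
```

```text
t 12.1 shift [ 0.3844  0.8481 -0.0317] turn [-0.0516  0.3558  0.1738] deg 35.93967730550797
```

carry_out(
  targets=[
    [0.03,0.1,0,0,0.03,0.02],
    [0.08,0.2,-0.01,-0.01,0.08,0.04],
    [0.13,0.32,-0.02,-0.02,0.13,0.06],
    [0.18,0.44,-0.02,-0.03,0.18,0.08],
    [0.23,0.56,-0.03,-0.03,0.23,0.11],
    [0.28,0.68,-0.03,-0.04,0.28,0.14],
    [0.34,0.78,-0.03,-0.05,0.32,0.16],
    [0.38,0.85,-0.03,-0.05,0.36,0.17],
    [0.38,0.85,-0.03,-0.05,0.36,0.17],
    [0.38,0.85,-0.03,-0.05,0.36,0.17],
  ],
)

```text
time_s: 13.35
position: [0.5176, -0.1706, 0.2933]
tcp_rot: [[0.792, -0.349, 0.501], [-0.297, -0.937, -0.185], [0.534, -0.002, -0.845]]
force: [0.6, 0.3, -2.2]
opening: 0.563
```

```bash
python3 -c "
from h import *
to(LENS+.16*B,RF)
st=bot.read_state()
import pickle;pickle.dump(st,open('w4.pkl','wb'))
cv2.imwrite('pics/w4.png',bot.capture('wrist'));cv2.imwrite('pics/s4.png',bot.capture('side')[60:260,270:530].repeat(3,0).repeat(3,1));cv2.imwrite('pics/sc6.png',bot.capture('scene')[50:230,250:510].repeat(3,0).repeat(3,1))
print(proj('wrist',LENS,st),proj('side',LENS),proj('scene',LENS))"
```

```text
t 13.35 shift [0.008  0.0043 0.3998] turn [-0.0039 -0.0022  0.0034] deg 0.5102616671066261
[318.9079 168.979 ] [393.5317 181.3892] [359.4394 171.3834]
```

View pics/w4.png

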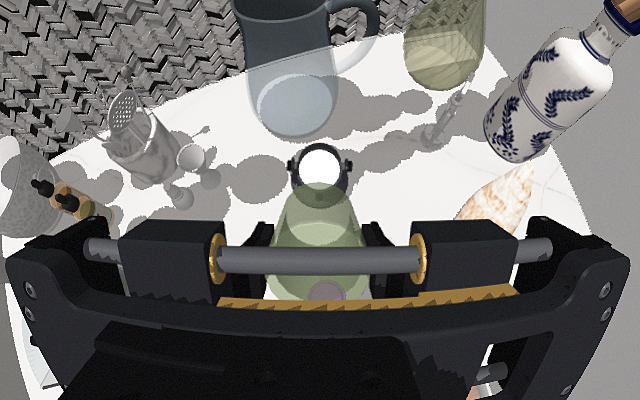

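View pics/s4.png

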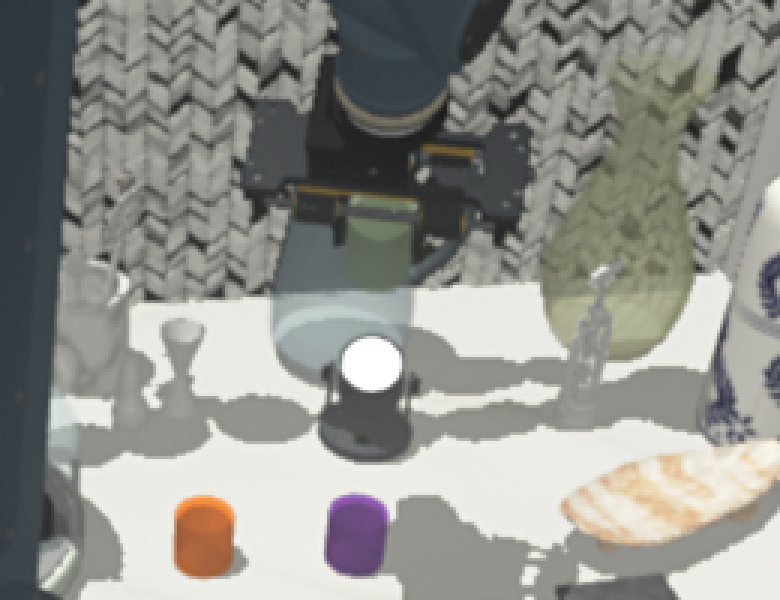

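View pics/sc6.png

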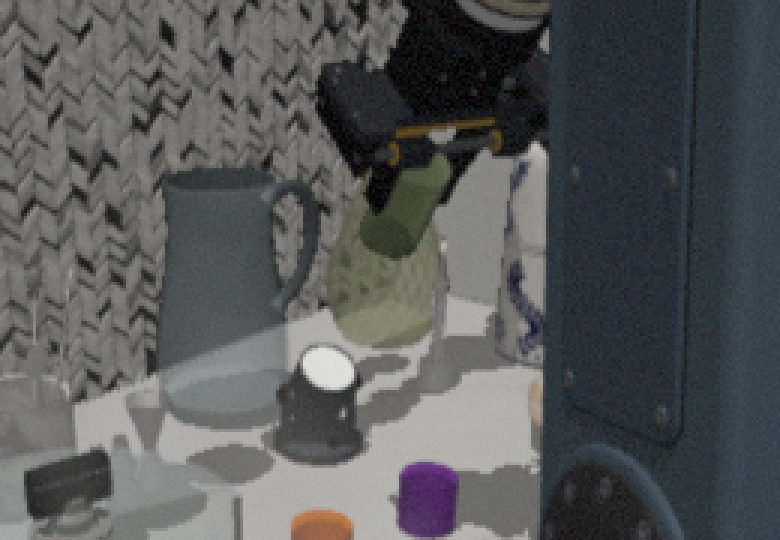

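carry_out(
  targets=[
    [0,0,0.1,0,0,0],
    [0.01,0,0.2,0,0,0],
    [0.01,0,0.3,0,0,0],
    [0.01,0,0.37,0,0,0],
    [0.01,0,0.4,0,0,0],
    [0.01,0,0.4,0,0,0],
    [0.01,0,0.4,0,0,0],
    [0.01,0,0.4,0,0,0],
    [0.01,0,0.4,0,0,0],
  ],
)

```text
time_s: 14.62
position: [0.5599, -0.1865, 0.2281]
tcp_rot: [[0.79, -0.349, 0.503], [-0.296, -0.937, -0.186], [0.537, -0.002, -0.844]]
force: [0.1, 0.6, -1.7]
opening: 0.565
```

```bash
python3 -c "
from h import *
to(LENS+.16*B,RF)
st=bot.read_state()
p=st['position']+st['tcp_rot'][:,2]*.06;q=RF.T@(p-LENS);print('mouth in beam frame',q,'qvel',st['qvel'],st['opening'],'pred px',proj('side',p),proj('scene',p),proj('wrist',p,st))
cv2.imwrite('pics/w5.png',bot.capture('wrist'));cv2.imwrite('pics/s5.png',bot.capture('side')[60:260,270:530].repeat(3,0).repeat(3,1));cv2.imwrite('pics/sc7.png',bot.capture('scene')[50:230,250:510].repeat(3,0).repeat(3,1))"
```

```text
t 14.625 shift [-0.009   0.003   0.0032] turn [-0.0035 -0.0042  0.0036] deg 0.589695800586296
mouth in beam frame [ 0.0022 -0.0009 -0.1007] qvel [ 0.0036  0.1493  0.0446  0.0497  0.0375 -0.0419] 0.5646388442809842 pred px [394.4681 163.0939] [369.2491 147.69  ] [317.6425 215.7591]
```

View pics/w5.png

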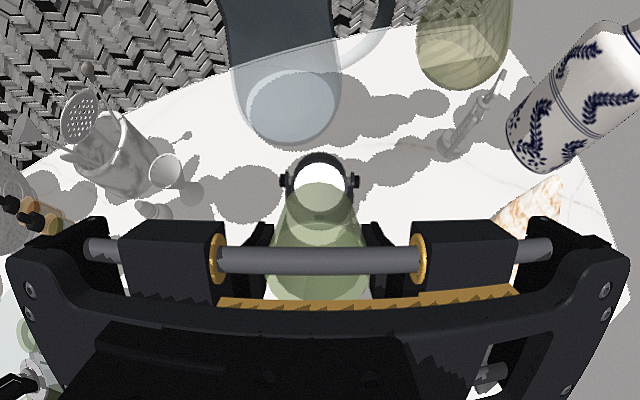

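View pics/s5.png

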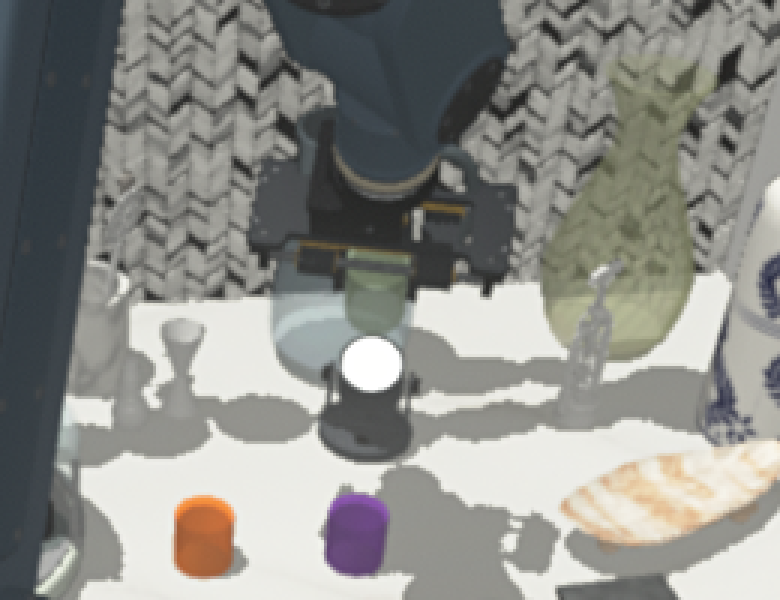

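View pics/sc7.png

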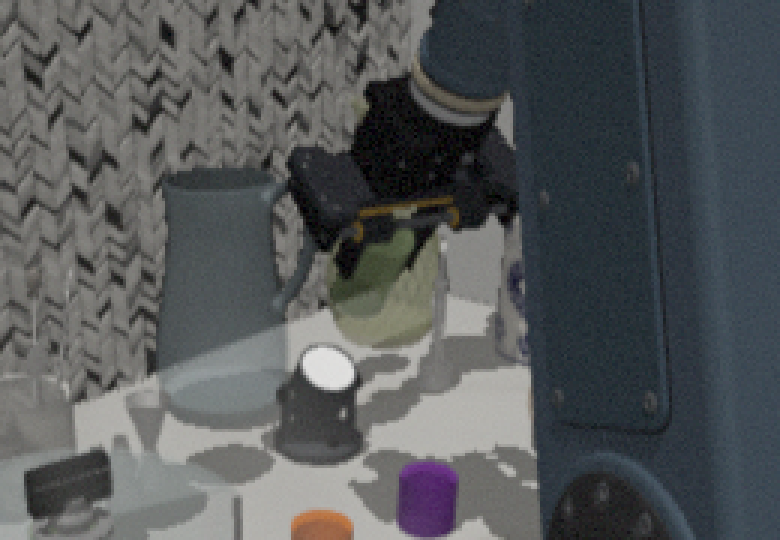

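The pictures agree with the calculated pose. The mouth shows at about (395,166) in the side view and (369,148) in the scene view, against predicted (394,163) and (369,148). The lamp hasn't moved, and the three short glasses were on their pegs when I last saw them, just after the lift. Handing in.

```bash
python3 -c "
from rig import bot
print(bot.hand_in())"
```

```text
the job is handed in; nothing more can be done
None
```

I turned the rack one click anticlockwise by its bar grip, which brought the tall glass to the middle of the bay. I then lifted it straight up, and the arm is now holding it mouth down the beam. I handed the job in at about 15 s; hand-in reports no verdict.

- **Position in the beam:** the rim centre works out at about 101 mm from the lens and about 2 mm off the beam axis. The glass tilt is within 1° of my estimate of the beam direction. The rim's place in the side and scene pictures agreed with this to about 3 pixels.
- **Grip and lamp:** the grip opening held steady at 0.56, about 49 mm on the 50 mm glass. The spotlight looked unmoved in the last pictures.
- **Short glasses:** all three stood on their pegs in the scene picture taken just after the lift. I did not check them again at the end.
- **Disagreements:** the pictures gave the dryer's heading as anywhere from 6° to 9°, and the lens position varied by 2–8 mm between cameras. I used about 6° for the dryer and roughly the average for the lens, and both steps worked with them.

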